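# Load a sample plate under the stage clip

## Task

Load the sample plate on the instrument's stage: press the long tab of the spring clip down with one fingertip so that its foot lifts, and while holding it down push the plate with the other fingertip along its channel, under the foot, until it is fully home against the end stop. Then let the tab up so that the clip's foot rests on the plate and holds it. Do not grip, lift or tip the plate, and leave the other things on the stage and table where they are.

Things in the scene. Friction and masses are not known exactly. Their poses are not given: they have to be found in the camera images.
- stage: The fixed sample stage: dark steel base 190 x 170 mm, 32 mm high (its x -140 to +50 mm, y -85 to +85 mm), with a raised deck of the same dark steel along its middle (y -31 to +31 mm, top 40 mm above the table). Origin at table height, on the channel's centre line, below the clip's foot. Its +x is the direction the plate is pushed (roughly away from the robot); the clip's tab is on its +y side.
- mouth (a point): Mouth of the channel at deck height (stage x -55, y 0, z 40 mm). From here to the stop two aluminium guide strips, 6 mm high and 6 mm thick, leave a channel 39 mm wide about y = 0. Behind the mouth (-x) the deck is open, without strips.
- stop (a point): Foot of the end stop's face, on the channel's centre line at deck height (stage x +20, y 0, z 40 mm). The stop is 7 mm high and closes the channel. Axes as the stage's.
- hinge (a point): Point on the clip's hinge rod (stage x -55, y +33, z 46 mm). The rod, 9 mm thick, runs along stage x between two small posts, 52 mm above the table, at x -126 and +16 mm.
- plate: The sample plate: plain steel, 60 mm (its x) by 36 mm (its y) by 8 mm thick, about 120 g, with a thin dark disc on top towards its -x end. It starts flat on the deck, its front part between the guide strips, short of the foot. Origin at the centre of its underside. Fully home its +x edge touches the stop: origin at stage x -10, y 0 (within 1.5 mm), z 40 mm.
- clip (a joint): Angle of the sprung rocker clip (rad): 0 at rest (foot 1 mm above the bare deck, blocking the channel), 0.36 with the tab pressed to its limit (foot 14 mm above the deck), about 0.18 with the foot resting on the plate; it must be above that for the plate to pass. It springs back when let go. Pressing the tab's middle takes about 3 N to start, 6 N at the limit.
- tab (a point): Middle of the upper face of the clip's tab: a steel strip 82 mm along stage x (-118 to -36 mm), 41 mm wide. At rest it slopes up away from the channel, its middle at stage y +59, z 53 mm. Pressed to the limit it is level, top at z 43 mm (3 mm above the deck), y +37 to +78, middle y +60 mm. A fingertip can slide along it while pressing.
- foot (a point): Centre of the clip's foot: a round bar 8 mm thick along stage x (-8 to +8 mm), at stage y about -5 mm, carried by an arm that reaches over the channel from the hinge rod and whose top stays under 72 mm above the table. Pressing the tab raises it.
- jar: small amber glass jar with white lid, 32 mm across, 40 mm tall, standing on the stage's base beside the channel (on the side away from the tab); origin under its centre
- weight: small brass weight with a knob, 24 mm across, 31 mm tall, standing on the stage's base near the jar; origin under its centre
- flange: flat steel vacuum flange ring, 60 mm across, 13 mm high, on the table near the stage
- post: upright aluminium optics post with a round foot, 40 mm across the foot, 60 mm tall, on the table near the stage
- cap: black plastic round cap, 44 mm across, 22 mm tall, on the table near the stage
- driver: screwdriver, 150 mm long, lying on the table on the -y side of the stage
- hexkey: dark steel hex key, 80 mm by 25 mm, 6 mm thick, lying on the table on the +y side of the stage
Mind the look-alikes: they are no part of the job. What is shaped like the plate but orange is not meant.

How it is judged (in metres and radians):
On the way, in this order (a step that is already met when the one before it is completed fails the run):
1. the clip's tab is pressed down, foot lifted, with the plate still short of the foot (value of joint clip above 0.2 rad and x of plate in the frame of stage below -0.036 m), for 0.1 s.
2. the plate is pushed home against the stop while the tab is still held down (value of joint clip above 0.2 rad and x of plate in the frame of stage between -0.0135 and -0.007 m), for 0.1 s.
At the end, for the whole second after the job is handed in: The plate lies flat in the channel at rest within 3.5 mm of the end stop, square to it (0.1 rad), and the clip, let go, rests on it (clip angle 0.14 to 0.215 rad) (x of plate in the frame of stage between -0.0135 and -0.007 m and y of plate in the frame of stage between -0.004 and 0.004 m and z of plate in the frame of stage between 0.038 and 0.042 m and angle between the x axis of plate and the x axis of stage, either way round below 0.1 rad and value of joint clip between 0.14 and 0.215 rad and angle between plate's own z axis and vertical below 0.05 rad and linear speed of plate below 0.01 m/s); the robot touches nothing.
It fails at once if the plate is lifted off the deck (over 5 mm) or falls off it (z of plate in the frame of stage above 0.045 m or z of plate in the frame of stage below 0.035 m).
It fails at once if the plate is tipped (over 0.15 rad) (angle between plate's own z axis and vertical above 0.15 rad).
It fails at once if the plate is gripped or pressed hard (over 10 N) by the fingers while the clip's tab is not held down (contact force between the fingers and plate above 10 N and value of joint clip below 0.1 rad).
It fails at once if another thing is moved by more than 15 mm (distance of any of jar, weight, flange, post, cap, driver, hexkey from where it was at the start of the episode above 0.015 m).
It also fails if it takes over 34 s, if anything falls off the work surface, if the arm or the gripper's body presses on something with over 40 N, if the wrist force passes 120 N, or if a joint passes its speed limit or range.

## Robot

A 7-joint arm with a two-finger parallel gripper is mounted at the origin on the work surface. World frame = base frame: x ahead of the robot, y to its left, z up, the work surface at z = 0. Lengths are in mm, angles in rad, forces in N, time in s.
With the tool pointing down it reaches from about 425 to 825 mm from the base axis. Payload 3.6 kg.
Tool frame: the origin (TCP) lies between the finger pads; the fingertips stand 8 mm ahead of it and the grasp point (between the pads) lies 11 mm behind it (finger_overhang is the distance from the TCP to the fingertips, in mm); z points along the fingers, y is the direction in which the jaws open and shut (so a half turn about z gives the same grasp; the last joint's range is limited). The gripper opens to 93 mm and grips with 3 to 60 N. Pads are 15 mm wide; open, the fingers measure 128 mm over their backs; the gripper's body (75 mm by 188 mm) begins 65 mm behind the grasp point.
Start: joints at [-1.194, 0.615, -0.013, 1.423, 0.008, 1.103, -0.04], TCP at [254.762, 597.962, 226.64] pointing down, gripper open.
Joint ranges: [-3.12, 3.12], [-0.3, 2.06], [-1.34, 1.32], [0.26, 2.42], [-1.36, 4.5], [0.01, 1.98], [-2.84, 2.84]. Speed limits (rad/s): [2.79, 2.79, 3.14, 3.14, 3.14, 3.14, 3.14].

## Interface

Orientations are given as a unit quaternion [x, y, z, w].
In Python, from workcell import * gives the robot as it stands. The module is installed in compiled form; this text tells all that it offers.
- The arm moves only by the shell command python3 -m handwheel 'ROWS' [OPENING] [FORCE]. ROWS is JSON, a list of rows, each an object of numbers: "tx", "ty", "tz": the shift along the world's x, y, z scaled (see below); "spin": the turn about the world's z scaled (see below). A call has 1 to 10 rows; each row shifts and turns the pose as measured when the row begins; what a row does not reach is not made up. The controller multiplies each number of a shift by 0.02 m and each number of a turn by 5 degrees. A row lasts 1/12 s, in which the tool goes at most 41.7 mm and 7.16 degrees, less where a joint would pass 70% of its speed; a pose out of reach is approached as far as the arm can. A call with a number of a shift or a turn outside -1 to 1 is refused whole. A call with a gripper value outside its range is refused whole. OPENING is the closure, from 0 (fully open) to 1 (shut), set as the call begins (- or left out, the last holds). The fingers move at their own pace and stop on an object; FORCE is the grip in N (left out, the last holds). Time passes only in rows, so rows that do not move let the fingers close. It gives the time, the measured TCP pose, the force and the opening at its end, in the units of the state.
- sense(): the state, without advancing time (a new reading comes with each control period).
- capture(name): name is "side" or "top"; returns a dict with "image" (400x640x3 uint8, red, green, blue), "mtx" (3x3 intrinsics, pixels), "k1" (the pictures are not rectified: a ray, as slopes to the right and down, at radius r is drawn at 1 + k1 r^2 times it, then the intrinsics apply), "cam_to_world" (4x4, takes a point from camera to world coordinates). Camera axes: x right, y up, looking along -z (the intrinsics and any distortion apply to the point x, -y, -z); pixel columns grow to the right and rows downward; lengths in mm; the calibration is good to about 2 mm. A picture is of the moment at which its call begins. There is no depth.
- finish_job(): hands the job in, once; it reports no verdict.
The state is a dict: "t": time; "joints": joint angles; "joint_vel": joint speeds; "joint_efforts": joint torques, N m; "tool_pos": TCP position; "ee_rot": TCP orientation; "force": force on the tool from outside, world axes, zero at the start; "torque": the same for the moment, N m; "width": finger opening in mm.
Only numpy, scipy, OpenCV 4.12 (cv2) and the standard library are available. Lean on these libraries where they do the work, as an engineer would, in place of code of your own. Each camera call takes 0.05 s, during which the arm holds its last target.

## Working session

There is one attempt and no reset: what is moved stays moved. The work goes in short steps, Python scripts to look and compute and a shell command to move; the robot and the scene stay as the last step left them, time stands still between calls to the robot, and variables do not carry over. Pictures are saved under pics/ and viewed, and the job is handed in when it is done.

```bash
mkdir -p pics; python3 - <<'E'
from workcell import *
import cv2,pickle
s=sense(); print({k:s[k] for k in('t','tool_pos','ee_rot','force','width')})
for n in('top','side'):
    c=capture(n); pickle.dump(c,open(f'{n}0.pkl','wb'))
    cv2.imwrite(f'pics/{n}0.png',c['image'][:,:,::-1]); print(c['mtx'],c['k1'],c['cam_to_world'])
E
```

```text
{'t': 0.0, 'tool_pos': array([254.51450504, 597.28039934, 225.51253999]), 'ee_rot': array([ 2.00010534e-01,  9.79792960e-01, -1.22139345e-03, -2.24534790e-04]), 'force': array([-0.3028716 , -0.09193064, -0.14507988]), 'width': 93.12024002308988}
[[503.46986896   0.         325.10298174]
 [  0.         503.46986896 196.53694153]
 [  0.           0.           1.        ]] -0.10391243170023592 [[-7.90963093e-02  9.66963058e-01 -2.42334931e-01  3.54786943e+02]
 [-9.96849755e-01 -7.81512718e-02  1.35256764e-02  7.03004354e+01]
 [-5.85995364e-03  2.42641348e-01  9.70098365e-01  9.73980073e+02]
 [ 0.00000000e+00  0.00000000e+00  0.00000000e+00  1.00000000e+00]]
[[516.24196047   0.         314.74784901]
 [  0.         516.24196047 203.02744093]
 [  0.           0.           1.        ]] -0.09984229698584662 [[-9.78009720e-01  1.43211979e-01 -1.51615689e-01  4.45518562e+02]
 [-2.07839943e-01 -6.08928400e-01  7.65512092e-01  8.02760524e+02]
 [ 1.73074032e-02  7.80190062e-01  6.25303063e-01  6.70233957e+02]
 [ 0.00000000e+00  0.00000000e+00  0.00000000e+00  1.00000000e+00]]
```

View pics/top0.png

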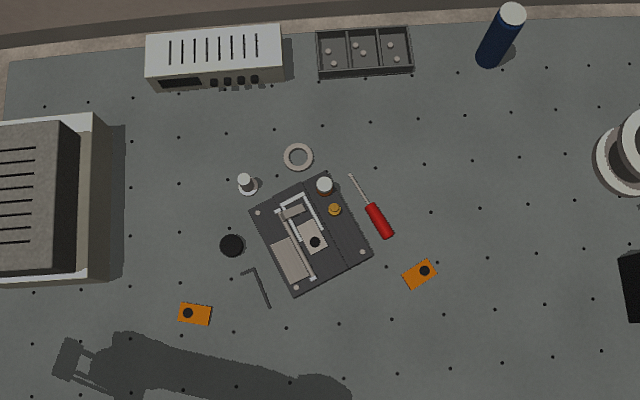

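View pics/side0.png

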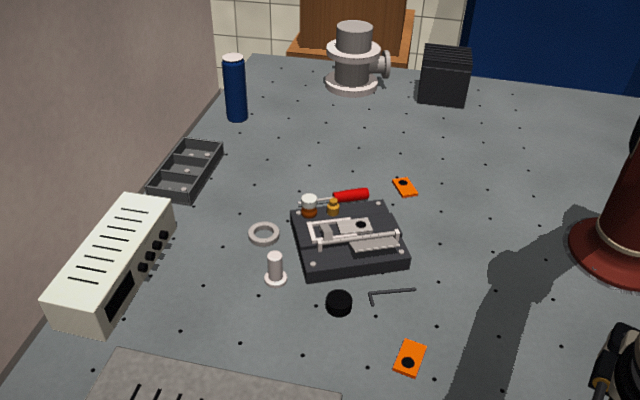

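The two orange plates, top (195,313) and (420,273), are look-alikes. The steel plate is on the stage at top (313,238) and side (355,226). I'll confirm it in enlarged crops.

```bash
python3 - <<'E'
import cv2,pickle
for n,(x,y,w,h) in {'top':(240,160,140,105+35),'side':(280,185,140,105)}.items():
    im=pickle.load(open(f'{n}0.pkl','rb'))['image'][y:y+h,x:x+w,::-1]
    f=5.0 if n=='side' else 4.2
    f= 5 if n=='side' else 4
    cv2.imwrite(f'pics/{n}0c.png',cv2.resize(im,None,fx=f,fy=f,interpolation=cv2.INTER_CUBIC))
E
```

```text
(no output)
```

View pics/top0c.png

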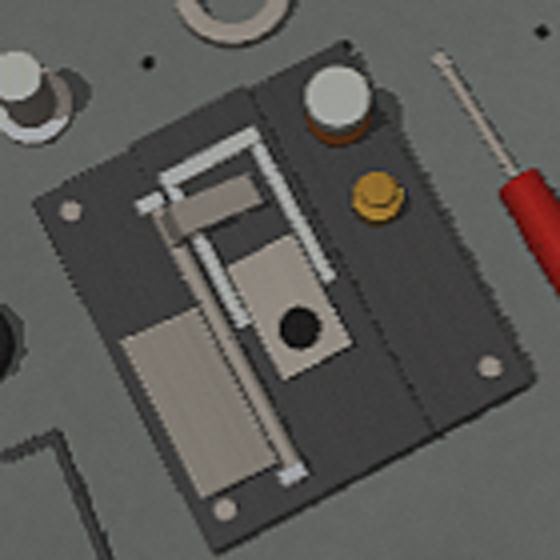

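View pics/side0c.png

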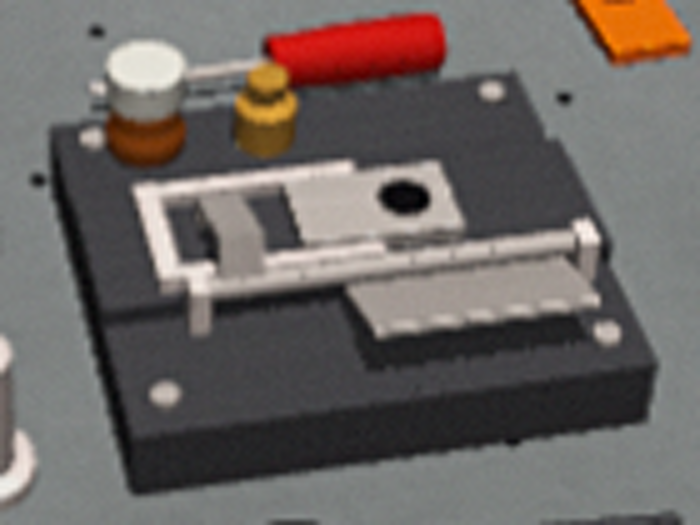

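The enlarged crops confirm it: the plain steel plate, with its disc at the near end, sits between the guide strips. Its front end is short of the foot arm (top crop (230,200)). Next I'll fit the stage and plate poses from points read off both pictures.

```bash
cat > h.py <<'E'
import numpy as np,cv2,pickle
from scipy.optimize import least_squares
def proj(c,P):
    P=np.atleast_2d(P).astype(float); T=np.linalg.inv(c['cam_to_world'])
    q=(T[:3,:3]@P.T).T+T[:3,3]; u=np.c_[q[:,0],-q[:,1]]/-q[:,2:3]
    r2=(u**2).sum(1,keepdims=True); u=u*(1+c['k1']*r2)
    return u@np.diag([c['mtx'][0,0],c['mtx'][1,1]])+c['mtx'][:2,2]
def w(p,L):
    L=np.atleast_2d(L); c,s=np.cos(p[2]),np.sin(p[2])
    return np.c_[p[0]+c*L[:,0]-s*L[:,1],p[1]+s*L[:,0]+c*L[:,1],L[:,2]]
def loc(p,W):
    c,s=np.cos(p[2]),np.sin(p[2]); d=np.array(W[:2])-p[:2]
    return np.array([c*d[0]+s*d[1],-s*d[0]+c*d[1]])
def ray(c,uv,z):
    f=lambda x: proj(c,[[x[0],x[1],z]])[0]-uv
    return least_squares(f,[450,100]).x
E
python3 - <<'E'
from h import *
C={n:pickle.load(open(n+'0.pkl','rb')) for n in('top','side')}
S={'top':([(35,205),(345,42),(535,378),(290,472),(150,203)],[(50,85,32),(50,-85,32),(-140,-85,32),(-126,33,52),(16,33,52)]),
'side':([(590,225),(202,268),(55,128),(130,435),(655,365),(515,70)],[(-126,33,52),(16,33,52),(50,-85,32),(50,85,32),(-140,85,32),(-140,-85,32)])}
P={'top':[(228,265),(293,235),(353,345),(287,380)],'side':[(300,243),(285,188),(440,162),(467,235)]}
PL=[(30,18,48),(30,-18,48),(-30,-18,48),(-30,18,48)]
def px(n,a): return np.array(a)/(4 if n=='top' else 5)+((240,160) if n=='top' else (280,185))
def fit(D,x0):
    f=lambda x: np.concatenate([(proj(C[n],w(x,D[n][1]))-px(n,D[n][0])).ravel() for n in D])
    r=least_squares(f,x0,loss='soft_l1'); return r.x,f(r.x).reshape(-1,2)
for names in(['top','side'],['top'],['side']):
    s,e=fit({n:S[n] for n in names},[450,100,.45]); print(names,'stage',s); print(e.round(1).tolist())
    p,e2=fit({n:(P[n],PL) for n in names},[450,100,.45]); print('plate',p,'in stage',loc(s,p),p[2]-s[2]);print(e2.round(1).tolist())
    if len(names)==2: np.save('s.npy',s)
print(ray(C['top'],(120,285),50),ray(C['top'],(95,285),100), ray(C['top'],(100,113),100))
for z in (0,): print([ray(C['top'],q,z).round() for q in((195,313),(250,270),(270,307))])
E
```

```text
['top', 'side'] stage [5.63061925e+02 1.09772668e+02 4.09274298e-01]
[[-1.1, -1.1], [-0.5, -0.2], [-0.5, 1.3], [1.4, 0.1], [1.2, 0.0], [-1.2, 0.6], [-0.4, 1.8], [-0.8, -1.2], [0.4, -0.0], [1.4, -0.6], [0.6, -0.3]]
plate [5.11517292e+02 8.76916162e+01 3.90536834e-01] in stage [-56.07456938   0.25448575] -0.01873746377132518
[[-0.7, 0.5], [0.2, -0.6], [-0.3, 0.2], [-1.2, 0.3], [0.9, -0.2], [-0.4, -2.1], [-0.0, -0.2], [-0.3, -2.2]]
['top'] stage [5.63024818e+02 1.09916358e+02 4.13765144e-01]
[[-1.2, -0.8], [-0.7, -0.3], [-0.3, 1.0], [1.6, 0.0], [1.1, 0.2]]
plate [5.11673942e+02 8.67626339e+01 4.01866543e-01] in stage [-56.32673215  -0.55375024] -0.011898600433437545
[[-0.4, 0.6], [0.5, -0.7], [0.3, -0.1], [-0.4, 0.1]]
['side'] stage [563.06204059 109.47244743  -5.87748726]
[[-1.1, 0.7], [-0.4, 1.6], [-0.7, -1.4], [0.3, -0.2], [1.3, -0.5], [0.8, -0.3]]
plate [5.11122923e+02 9.08971240e+01 3.67988217e-01] in stage [-55.05401161   3.43079343] 6.245475476852448
[[0.5, 0.8], [-0.3, -1.2], [0.3, 1.1], [-0.4, -0.7]]
[447.66781743 449.91929149] [445.52152892 475.22218841] [772.96670896 476.30679566]
[array([389., 323.]), array([464., 213.]), array([391., 178.])]
```

```bash
python3 - <<'E'
from h import *
s=np.load('s.npy');s[2]=.412
for q in((-101,30,0),(-47.5,30,0)): print(w(s,q))
print(np.degrees(s[2])+90, np.cos(s[2]),np.sin(s[2]))
E
python3 -m handwheel '[{"tx":0.3,"ty":-1,"spin":0.9},{"tx":0.3,"ty":-1,"spin":0.9},{"tx":0.3,"ty":-1,"spin":0.9},{"tx":0.3,"ty":-1,"spin":0.9},{"tx":0.3,"ty":-1,"spin":0.9},{"tx":0.3,"ty":-1,"spin":0.9},{"tx":0.3,"ty":-1,"spin":0.9},{"tx":0.3,"ty":-1,"spin":0.9},{"tx":0.3,"ty":-1,"spin":0.9},{"tx":0.3,"ty":-1,"spin":0.9}]' 0.543 10
```

```text
[[458.50014348  96.81760139   0.        ]]
[[507.5233582  118.24128965   0.        ]]
113.60586115938992 0.9163217704510811 0.4004427711888383invalid input at $[0]: expected keys tx, ty, tz, spin
```

```bash
python3 -m handwheel '[{"tx":0.3,"ty":-1,"tz":0,"spin":0.9},{"tx":0.3,"ty":-1,"tz":0,"spin":0.9},{"tx":0.3,"ty":-1,"tz":0,"spin":0.9},{"tx":0.3,"ty":-1,"tz":0,"spin":0.9},{"tx":0.3,"ty":-1,"tz":0,"spin":0.9},{"tx":0.3,"ty":-1,"tz":0,"spin":0.9},{"tx":0.3,"ty":-1,"tz":0,"spin":0.9},{"tx":0.3,"ty":-1,"tz":0,"spin":0.9},{"tx":0.3,"ty":-1,"tz":0,"spin":0.9},{"tx":0.3,"ty":-1,"tz":0,"spin":0.9}]' 0.543 10
```

```text
t: 0.93
tool_pos: [309.7, 390.2, 218.9]
ee_rot: [-0.214, 0.977, -0.006, -0.003]
force: [0.5, 0.4, -1.0]
width: 42.2
```

```bash
python3 -m handwheel '[{"tx":0.5,"ty":-1,"tz":-0.3,"spin":0},{"tx":0.5,"ty":-1,"tz":-0.3,"spin":0},{"tx":0.5,"ty":-1,"tz":-0.3,"spin":0},{"tx":0.5,"ty":-1,"tz":-0.3,"spin":0},{"tx":0.5,"ty":-1,"tz":-0.3,"spin":0},{"tx":0.5,"ty":-1,"tz":-0.3,"spin":0},{"tx":0.5,"ty":-1,"tz":-0.3,"spin":0},{"tx":0.5,"ty":-1,"tz":-0.3,"spin":0},{"tx":0.5,"ty":-1,"tz":-0.3,"spin":0},{"tx":0.5,"ty":-1,"tz":-0.3,"spin":0}]' 0.543 10
```

```text
t: 1.77
tool_pos: [410.8, 178.3, 155.7]
ee_rot: [-0.217, 0.976, -0.006, -0.005]
force: [0.2, -0.1, -0.2]
width: 42.4
```

```bash
python3 -m handwheel '[{"tx":0.5,"ty":-0.9,"tz":-0.3,"spin":0},{"tx":0.5,"ty":-0.9,"tz":-0.3,"spin":0},{"tx":0.5,"ty":-0.8,"tz":-0.3,"spin":0},{"tx":0.3,"ty":-0.6,"tz":-0.1,"spin":0},{"tx":0,"ty":0,"tz":0,"spin":0},{"tx":0,"ty":0,"tz":0,"spin":0}]' 0.543 10
```

```text
t: 2.27
tool_pos: [448.2, 104.1, 132.1]
ee_rot: [-0.211, 0.977, -0.008, -0.008]
force: [0.7, 0.7, 0.1]
width: 42.5
```

```bash
python3 -m handwheel '[{"tx":0.3,"ty":-0.2,"tz":-0.6,"spin":-0.1},{"tx":0.2,"ty":-0.15,"tz":-0.6,"spin":-0.05},{"tx":0,"ty":0,"tz":-0.5,"spin":0},{"tx":0,"ty":0,"tz":0,"spin":0},{"tx":0,"ty":0,"tz":0,"spin":0}]' 0.543 10
cat > snap.py <<'E'
import sys
from h import *
from workcell import *
i=sys.argv[1]; s=np.load('s.npy'); s[2]=.412
st=sense(); q=st['ee_rot']; print(st['t'],st['tool_pos'].round(1),'stage',loc(s,st['tool_pos']).round(1),'yaw-err',round(np.degrees(np.arctan2(q[1]**2-q[0]**2,2*q[0]*q[1])-s[2])-90,2),st['force'].round(1))
for n,(x,y,wd,h) in {'top':(240,160,140,140),'side':(280,165,140,125)}.items():
    c=capture(n); pickle.dump(c,open(f'{n}{i}.pkl','wb')); f=4 if n=='top' else 5
    cv2.imwrite(f'pics/{n}{i}c.png',cv2.resize(c['image'][y:y+h,x:x+wd,::-1],None,fx=f,fy=f,interpolation=cv2.INTER_CUBIC))
E
python3 snap.py 1
```

```text
t: 2.68
tool_pos: [457.0, 102.7, 98.2]
ee_rot: [-0.208, 0.978, -0.006, -0.007]
force: [0.2, 0.2, 0.5]
width: 42.4
2.6833 [457.  102.7  98.2] stage [-100.   36.] yaw-err 0.41 [0.2 0.2 0.5]
```

View pics/top1c.png

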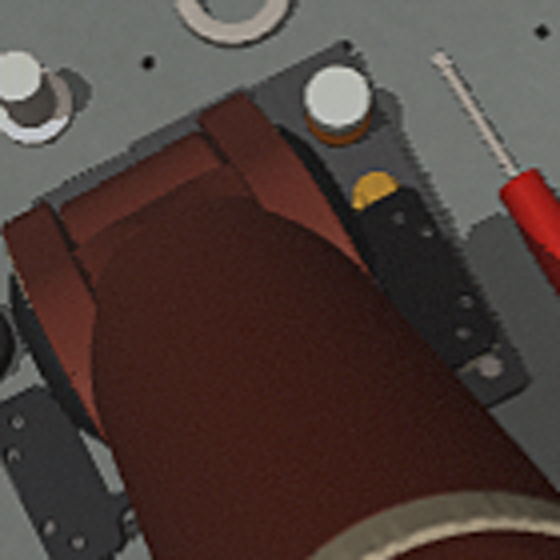

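View pics/side1c.png

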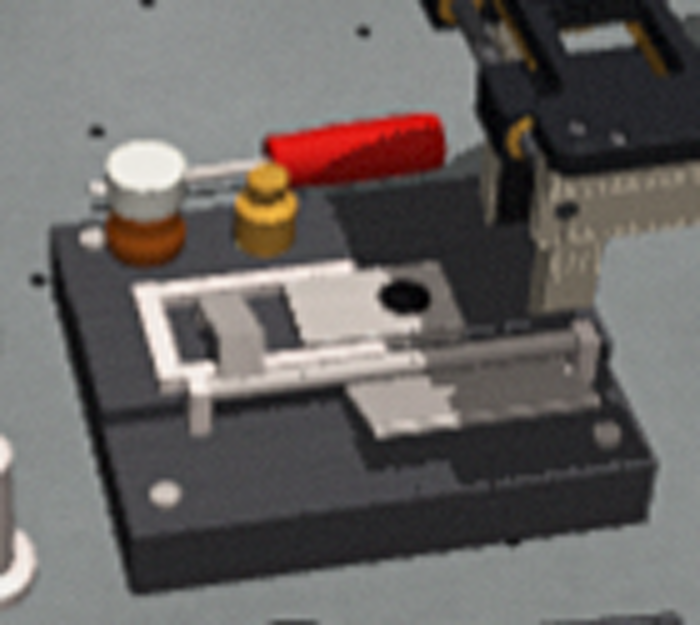

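```bash
python3 - <<'E'
from h import *
s=np.load('s.npy'); s[2]=.412
c=pickle.load(open('side1.pkl','rb'));im=cv2.imread('pics/side1c.png')
for x in(-107.5,-92.5):
  for y in (36+21.2,36+38.7,36-21.2,36-38.7):
    u=(proj(c,w(s,(x,y,90)))[0]-(280,165))*5; print(x,y,u.round()); cv2.circle(im,tuple(int(v) for v in u),3,(0,255,0),-1)
for p in((-118,78,60),(-36,78,60),(-55,19.5,46),(20,0,40),(-86,18,48),(-86,-18,48),(-55,-19.5,46)):
    u=(proj(c,w(s,p))[0]-(280,165))*5; cv2.circle(im,tuple(int(v) for v in u),3,(0,0,255),-1)
cv2.imwrite('pics/side1o.png',im)
E
```

```text
-107.5 57.2 [569. 298.]
-107.5 74.7 [585. 331.]
-107.5 14.8 [531. 221.]
-107.5 -2.700000000000003 [516. 190.]
-92.5 57.2 [527. 303.]
-92.5 74.7 [543. 336.]
-92.5 14.8 [491. 226.]
-92.5 -2.700000000000003 [476. 195.]
```

View pics/side1o.png

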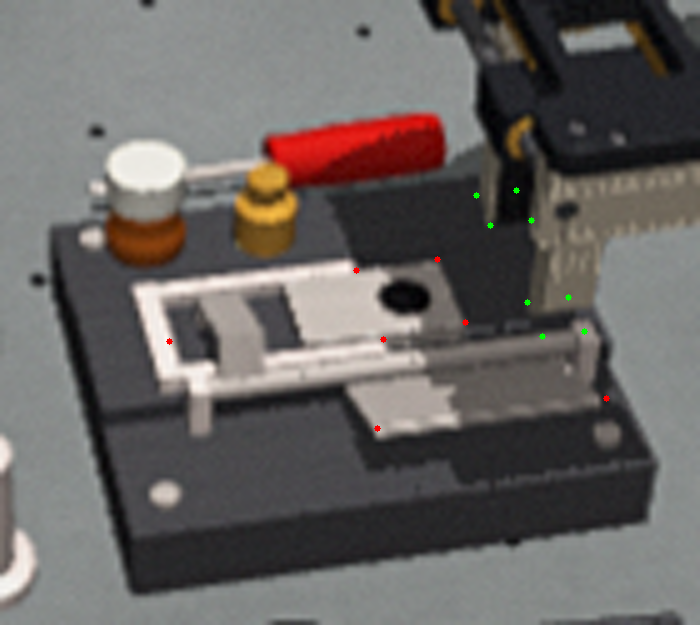

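```bash
python3 - <<'E'
from h import *
s=np.load('s.npy'); s[2]=.412
c=pickle.load(open('side1.pkl','rb'));im=cv2.resize(c['image'][185:240,365:425,::-1],None,fx=10,fy=10,interpolation=cv2.INTER_CUBIC)
for x in(-107.5,-92.5):
  for y in (36+21.2,36+21.2+8,36-21.2,36-29.2):
    for z in (90,):
      u=(proj(c,w(s,(x,y,z)))[0]-(365,185)+.5)*10; cv2.circle(im,tuple(int(v) for v in u),3,(0,255,0),-1)
cv2.imwrite('pics/side1p.png',im)
E
```

```text
(no output)
```

View pics/side1p.png

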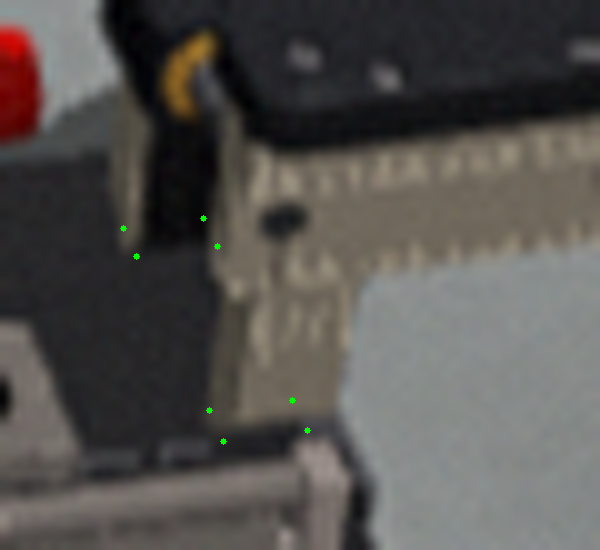

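```bash
python3 -m handwheel '[{"tx":0.05,"ty":-0.3,"tz":0,"spin":-0.1},{"tx":0,"ty":0,"tz":0,"spin":0},{"tx":0,"ty":0,"tz":0,"spin":0}]' 0.462 10; python3 snap.py 2
```

```text
t: 3.03
tool_pos: [458.7, 97.4, 100.2]
ee_rot: [-0.204, 0.979, -0.006, -0.005]
force: [-0.1, 0.7, 0.3]
width: 49.5
3.0333 [458.7  97.4 100.2] stage [-100.6   30.4] yaw-err -0.02 [-0.1  0.7  0.3]
```

```bash
python3 -m handwheel '[{"tx":0,"ty":0,"tz":-0.6,"spin":0},{"tx":0,"ty":0,"tz":-0.6,"spin":0},{"tx":0,"ty":0,"tz":0,"spin":0}]' - -; python3 snap.py 3
```

```text
t: 3.38
tool_pos: [459.9, 97.3, 76.7]
ee_rot: [-0.204, 0.979, -0.006, -0.003]
force: [-0.9, -0.2, 0.1]
width: 50.1
3.3833 [459.9  97.3  76.7] stage [-99.5  29.9] yaw-err -0.08 [-0.9 -0.2  0.1]
```

View pics/side3c.png

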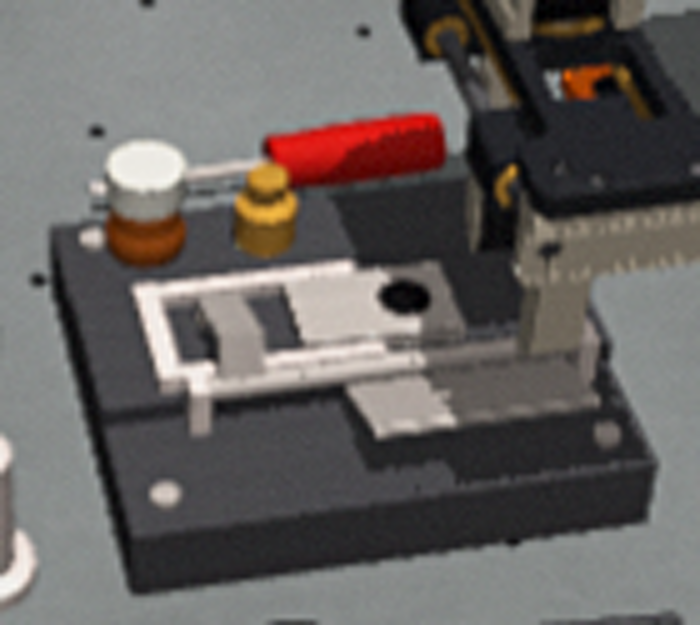

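```bash
python3 -m handwheel '[{"tx":-0.07,"ty":-0.03,"tz":-0.35,"spin":0},{"tx":0,"ty":0,"tz":-0.25,"spin":0},{"tx":0,"ty":0,"tz":0,"spin":0}]' - -; python3 snap.py 4
```

```text
t: 3.73
tool_pos: [460.3, 97.2, 66.5]
ee_rot: [-0.204, 0.979, -0.006, -0.0]
force: [-0.5, -0.1, 0.1]
width: 50.2
3.7333 [460.3  97.2  66.5] stage [-99.2  29.6] yaw-err -0.09 [-0.5 -0.1  0.1]
```

```bash
python3 -m handwheel '[{"tx":-0.1,"ty":-0.03,"tz":-0.25,"spin":0},{"tx":-0.07,"ty":-0.03,"tz":-0.25,"spin":0},{"tx":0,"ty":0,"tz":0,"spin":0}]' - -; python3 snap.py 5
```

```text
t: 4.08
tool_pos: [458.7, 97.2, 57.4]
ee_rot: [-0.204, 0.979, -0.005, 0.002]
force: [0.5, -0.8, 2.8]
width: 50.2
4.0833 [458.7  97.2  57.4] stage [-100.6   30.2] yaw-err -0.08 [ 0.5 -0.8  2.8]
```

View pics/side5c.png

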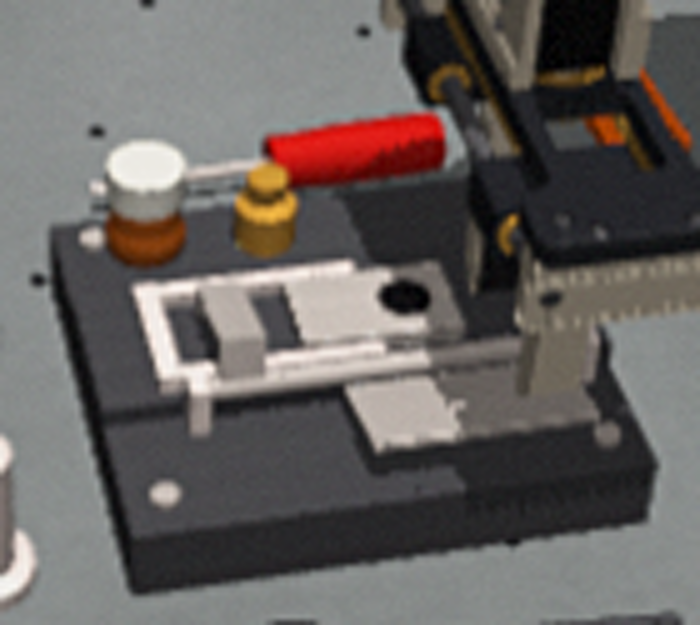

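The near fingertip is pressing the tab: its edge moved down to side crop (380,450), the force is about 3 N, and the foot arm is starting to rise. I'll press further.

```bash
python3 -m handwheel '[{"tx":-0.03,"ty":0,"tz":-0.2,"spin":0},{"tx":0,"ty":0,"tz":-0.12,"spin":0},{"tx":0,"ty":0,"tz":0,"spin":0}]' - -; python3 snap.py 6
```

```text
t: 4.43
tool_pos: [458.7, 97.2, 52.3]
ee_rot: [-0.204, 0.979, -0.006, 0.003]
force: [-1.1, 0.2, 5.0]
width: 50.2
4.4333 [458.7  97.2  52.3] stage [-100.6   30.3] yaw-err -0.08 [-1.1  0.2  5. ]
```

View pics/side6c.png

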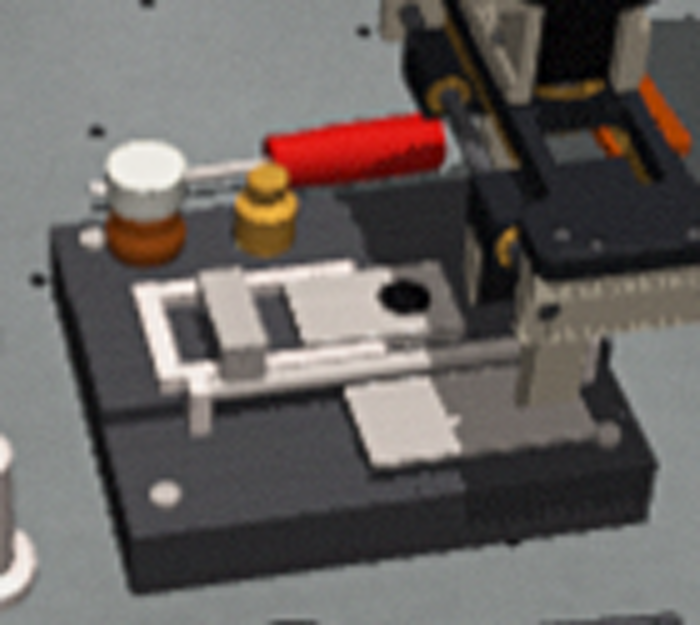

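The tab's outer edge is near (375,467) and the foot arm is level, so the foot is raised. The plate hasn't moved. Now I'll push along stage +x.

```bash
python3 -m handwheel '[{"tx":0.23,"ty":0.1,"tz":0,"spin":0},{"tx":0.23,"ty":0.1,"tz":0,"spin":0},{"tx":0.23,"ty":0.1,"tz":0,"spin":0},{"tx":0,"ty":0,"tz":0,"spin":0}]' - -; python3 snap.py 7
```

```text
t: 4.87
tool_pos: [464.3, 99.2, 52.1]
ee_rot: [-0.204, 0.979, -0.008, -0.007]
force: [2.8, 1.6, 5.3]
width: 50.2
4.8667 [464.3  99.2  52.1] stage [-94.7  29.9] yaw-err -0.04 [2.8 1.6 5.3]
```

View pics/side7c.png

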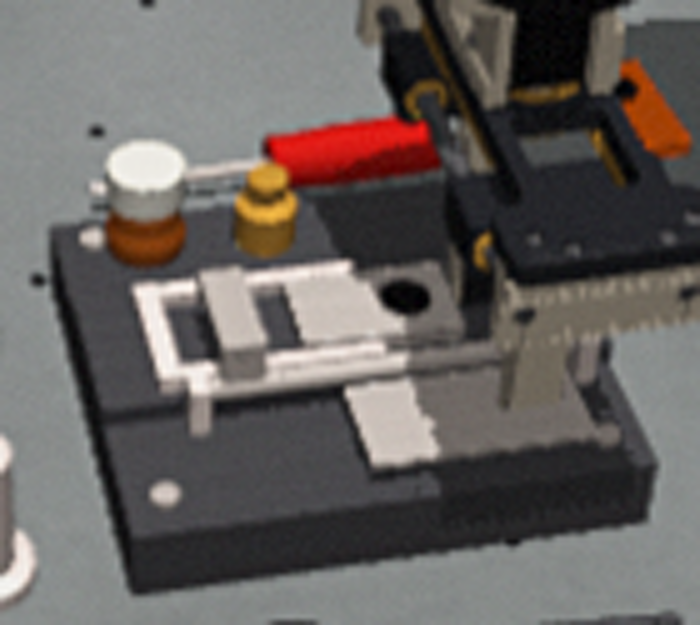

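```bash
python3 -m handwheel '[{"tx":0.32,"ty":0.14,"tz":0,"spin":0},{"tx":0.32,"ty":0.14,"tz":0,"spin":0},{"tx":0.32,"ty":0.14,"tz":0,"spin":0},{"tx":0.32,"ty":0.14,"tz":0,"spin":0},{"tx":0.0,"ty":0.0,"tz":0,"spin":0}]' - -; python3 snap.py 8
```

```text
t: 5.38
tool_pos: [473.4, 102.5, 51.9]
ee_rot: [-0.204, 0.978, -0.013, -0.026]
force: [2.5, 2.2, 5.9]
width: 50.2
5.3833 [473.4 102.5  51.9] stage [-85.   29.2] yaw-err -0.03 [2.5 2.2 5.9]
```

View pics/side8c.png

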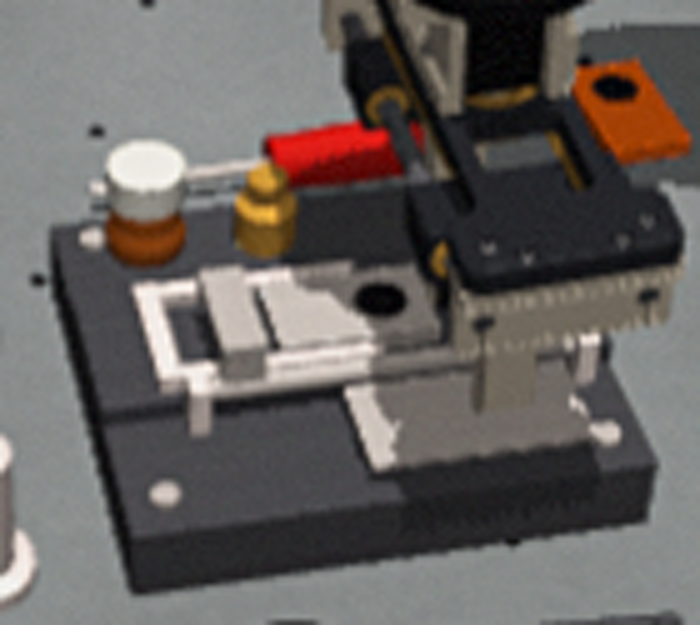

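The plate moved along: its front edge is now near side crop (262,288). But the tool leaned about 0.06 rad, because many small rows each lock in some lag. I'll use fewer, larger rows.

```bash
python3 -m handwheel '[{"tx":0.6,"ty":0.28,"tz":0.02,"spin":0}]' - -; python3 snap.py 9
```

```text
t: 5.57
tool_pos: [480.8, 105.7, 52.2]
ee_rot: [-0.204, 0.978, -0.014, -0.031]
force: [-5.6, -2.6, 5.1]
width: 49.8
5.5667 [480.8 105.7  52.2] stage [-77.   29.2] yaw-err -0.06 [-5.6 -2.6  5.1]
```

```bash
python3 -m handwheel '[{"tx":0.7,"ty":0.33,"tz":0.0,"spin":0}]' - -; python3 snap.py 10
```

```text
t: 5.75
tool_pos: [493.6, 111.3, 52.2]
ee_rot: [-0.204, 0.978, -0.015, -0.033]
force: [-5.1, -3.2, 8.0]
width: 50.3
5.75 [493.6 111.3  52.2] stage [-63.   29.2] yaw-err -0.05 [-5.1 -3.2  8. ]
```

View pics/side10c.png

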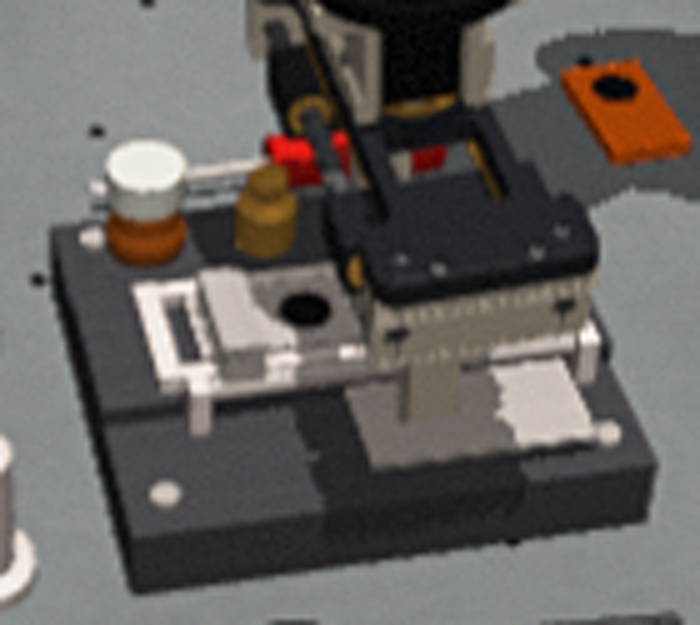

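The plate's front end is now under the raised foot. I'll measure its x by tracking the disc: crop (405,297) at the start, (305,308) now.

```bash
python3 - <<'E'
from h import *
s=np.load('s.npy'); s[2]=.412
c=pickle.load(open('side10.pkl','rb'))
a=[loc(s,ray(c,np.array(q)/5+(280,165),48)) for q in((405,297),(305,309))]
print(a, 'plate x', -56+a[1][0]-a[0][0])
E
```

```text
[array([-68.04937965,   0.51799706]), array([-30.20409187,   0.26782089])] plate x -18.154712217089596
```

```bash
python3 -m handwheel '[{"tx":0.45,"ty":0.22,"tz":0.0,"spin":0}]' - -; python3 snap.py 11
```

```text
t: 5.93
tool_pos: [503.5, 115.8, 52.3]
ee_rot: [-0.204, 0.978, -0.015, -0.034]
force: [-6.1, -3.3, 8.3]
width: 49.9
5.9333 [503.5 115.8  52.3] stage [-52.2  29.4] yaw-err -0.02 [-6.1 -3.3  8.3]
```

View pics/side11c.png

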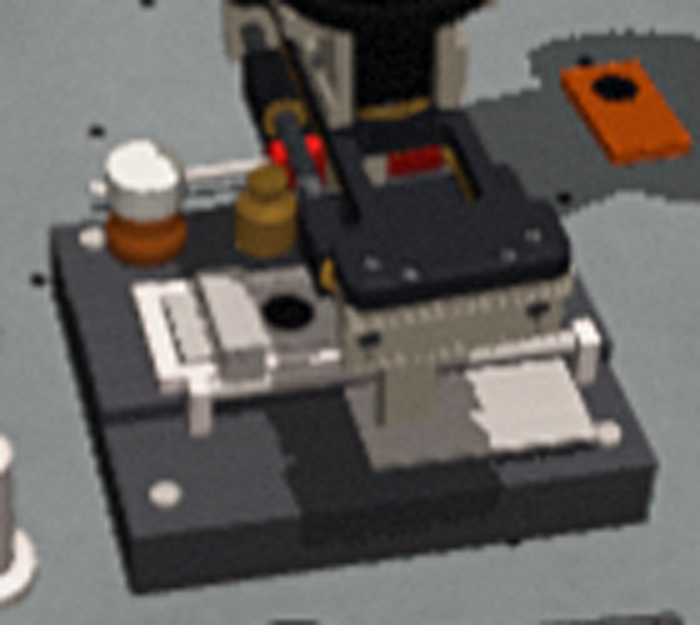

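```bash
python3 -m handwheel '[{"tx":0.3,"ty":0.14,"tz":0.0,"spin":0},{"tx":0.3,"ty":0.14,"tz":0.0,"spin":0}]' - -; python3 snap.py 12
```

```text
t: 6.2
tool_pos: [508.7, 117.9, 52.1]
ee_rot: [-0.204, 0.978, -0.017, -0.043]
force: [-9.6, -3.4, 14.3]
width: 50.2
6.2 [508.7 117.9  52.1] stage [-46.6  29.3] yaw-err -0.07 [-9.6 -3.4 14.3]
```

View pics/side12c.png

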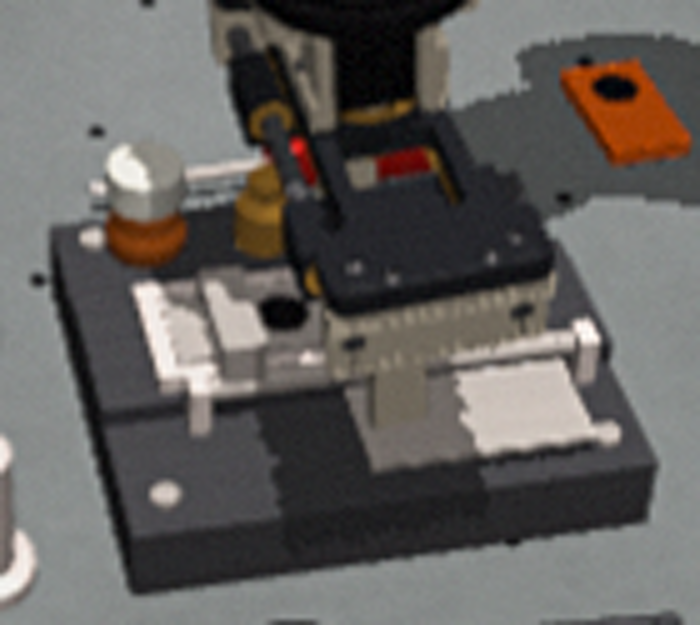

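```bash
python3 - <<'E'
from h import *
s=np.load('s.npy'); s[2]=.412
c=pickle.load(open('side12.pkl','rb'))
im=cv2.resize(c['image'][210:250,300:360,::-1],None,fx=12,fy=12,interpolation=cv2.INTER_CUBIC)
c0=pickle.load(open('side0.pkl','rb'))
def disc(c,x,y):
    g=cv2.cvtColor(c['image'],cv2.COLOR_RGB2GRAY)[y-7:y+8,x-9:x+10]; m=(g<45); v,u=np.nonzero(m); return np.array([x-9+u.mean(),y-7+v.mean()])
d=[disc(c0,361,224),disc(c,337,227)]; a=[loc(s,ray(c,q,48)) for q in d]; print(d,a,-56+a[1][0]-a[0][0])
cv2.imwrite('pics/side12z.png',im)
E
```

```text
[array([360.60465116, 224.1627907 ]), array([338.7012987 , 225.51948052])] [array([-67.51027789,  -0.25734854]), array([-26.90817261,  -3.95127598])] -15.397894722645631
```

View pics/side12z.png

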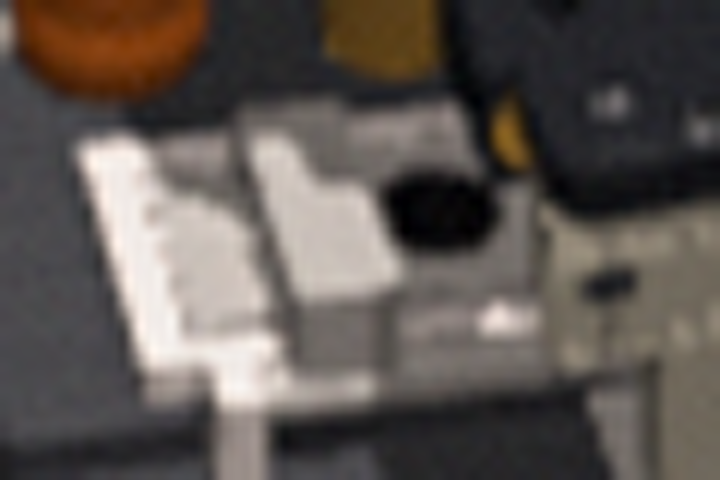

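The disc centre is now at full-frame (336.3,227.4), about 46 mm further on, so plate x is about -10. The gap to the stop has closed and the force has jumped. I'll give one more firm push to confirm.

```bash
python3 -m handwheel '[{"tx":0.3,"ty":0.13,"tz":0.02,"spin":0},{"tx":0,"ty":0,"tz":0.0,"spin":0}]' - -; python3 snap.py 13
```

```text
t: 6.47
tool_pos: [508.3, 117.8, 52.6]
ee_rot: [-0.202, 0.978, -0.019, -0.05]
force: [3.9, 2.4, 4.8]
width: 50.0
6.4667 [508.3 117.8  52.6] stage [-46.9  29.3] yaw-err -0.21 [3.9 2.4 4.8]
```

The tool didn't advance, so the plate is home. Now I'll back off slightly with the tab still held, then let it up.

```bash
python3 -m handwheel '[{"tx":-0.35,"ty":-0.15,"tz":0,"spin":0},{"tx":-0.2,"ty":-0.08,"tz":0,"spin":0},{"tx":0,"ty":0,"tz":0.0,"spin":0}]' - -; python3 -m handwheel '[{"tx":0,"ty":0,"tz":0.25,"spin":0},{"tx":0,"ty":0,"tz":0.25,"spin":0},{"tx":0,"ty":0,"tz":0.25,"spin":0},{"tx":0,"ty":0,"tz":0.4,"spin":0},{"tx":0,"ty":0,"tz":0.6,"spin":0},{"tx":0,"ty":0,"tz":0.8,"spin":0}]' - -;python3 snap.py 14
```

```text
t: 6.82
tool_pos: [503.2, 115.7, 55.1]
ee_rot: [-0.202, 0.978, -0.017, -0.043]
force: [-1.8, -0.4, 5.1]
width: 50.1
t: 7.32
tool_pos: [498.4, 113.4, 105.3]
ee_rot: [-0.202, 0.978, -0.019, -0.05]
force: [0.8, 0.7, -0.6]
width: 49.6
7.3167 [498.4 113.4 105.3] stage [-57.8  29.2] yaw-err -0.22 [ 0.8  0.7 -0.6]
```

View pics/side14c.png

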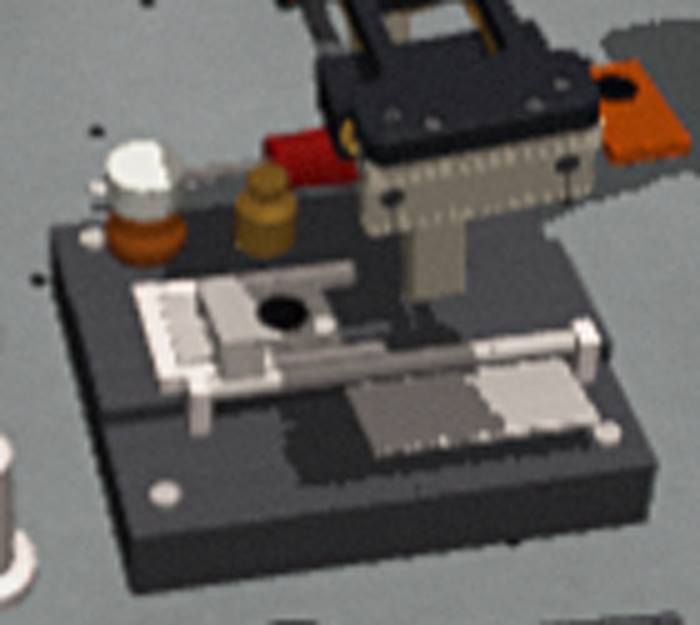

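```bash
python3 -m handwheel '[{"tx":0,"ty":0,"tz":0.9,"spin":0},{"tx":0,"ty":0,"tz":0.9,"spin":0},{"tx":0,"ty":0,"tz":0.9,"spin":0},{"tx":0,"ty":0.5,"tz":0.9,"spin":0},{"tx":-0.5,"ty":1,"tz":0.5,"spin":0},{"tx":-0.5,"ty":1,"tz":0.3,"spin":0},{"tx":-0.5,"ty":1,"tz":0,"spin":0},{"tx":-0.5,"ty":1,"tz":0,"spin":0},{"tx":-0.5,"ty":1,"tz":0,"spin":0},{"tx":-0.5,"ty":1,"tz":0,"spin":0}]' - -
python3 -m handwheel '[{"tx":-0.5,"ty":1,"tz":0,"spin":0},{"tx":-0.5,"ty":1,"tz":0,"spin":0},{"tx":-0.5,"ty":1,"tz":0,"spin":0},{"tx":-0.5,"ty":1,"tz":0,"spin":0},{"tx":0,"ty":0,"tz":0,"spin":0},{"tx":0,"ty":0,"tz":0,"spin":0}]' - -
python3 snap.py 15
```

```text
t: 8.25
tool_pos: [437.5, 239.3, 194.7]
ee_rot: [-0.194, 0.979, -0.021, -0.05]
force: [0.8, -0.4, 0.2]
width: 49.8
t: 8.75
tool_pos: [389.6, 326.3, 190.8]
ee_rot: [-0.199, 0.978, -0.022, -0.054]
force: [0.9, -0.9, 1.0]
width: 50.0
8.75 [389.6 326.3 190.8] stage [-72.3 267.8] yaw-err -0.61 [ 0.9 -0.9  1. ]
```

View pics/side15c.png

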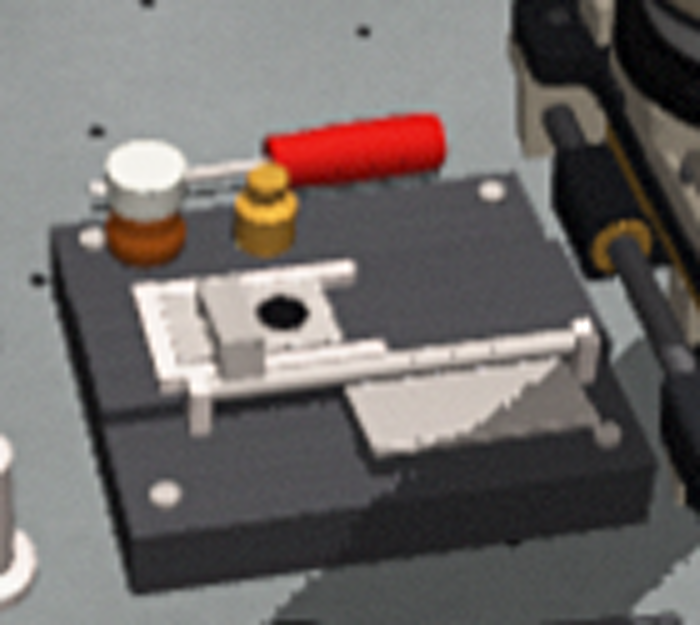

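View pics/top15c.png

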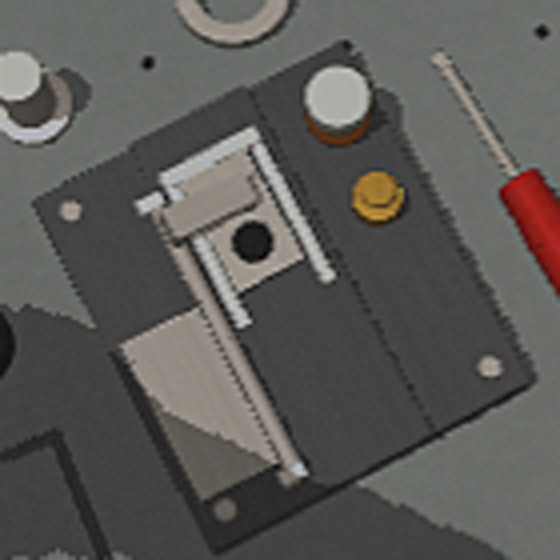

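The plate is in the channel right up to the stop strip, with the foot on it and the tab about half up. Nothing else has shifted. A numeric check before handing in:

```bash
python3 - <<'E'
from h import *
s=np.load('s.npy'); s[2]=.412
def disc(c,x,y):
    g=cv2.cvtColor(c['image'],cv2.COLOR_RGB2GRAY)[y-6:y+7,x-6:x+7].astype(float); m=np.clip(90-g,0,None)*(g<80); v,u=np.mgrid[-6:7,-6:7]; return np.array([x+(u*m).sum()/m.sum(),y+(v*m).sum()/m.sum()])
for n,a,b in(('top',(315,241),(303,220)),('side',(361,224),(336,227))):
    c=pickle.load(open(n+'15.pkl','rb')); c0=pickle.load(open(n+'0.pkl','rb'))
    p=[loc(s,ray(c,q,48)) for q in(disc(c0,*a),disc(c,*b))]; print(n,p,'plate x',-56+p[1][0]-p[0][0])
c=pickle.load(open('top15.pkl','rb'))
print([loc(s,ray(c,np.array(q)/4+(240,160),48)) for q in((304,260),(243,292))], 'stop inner edge proj',[(proj(c,w(s,(20,y,47)))[0]-(240,160))*4 for y in(-18,18)])
d=np.abs(c['image'].astype(int)-pickle.load(open('top0.pkl','rb'))['image']).sum(2)
E
```

```text
top [array([-66.487558  ,   0.92469393]), array([-20.09636133,   1.22799708])] plate x -9.60880332753159
side [array([-67.43948722,  -0.46687808]), array([-21.11579413,  -0.34895858])] plate x -9.676306914492073
[array([-40.20033196, -16.34120673]), array([-40.17629616,  15.82206023])] stop inner edge proj [array([247.79818685, 148.80357732]), array([180.32395862, 183.7469655 ])]
```

Both cameras put the plate at x ≈ -9.6 mm, with its rear edge at -40.2 mm and square to the channel. The arm is clear, so I'm handing in.

```bash
python3 -c "
from workcell import *
print(finish_job())"
```

```text
the job is handed in; nothing more can be done
None
```

The plate is loaded and the job is handed in at about 9 s of the 34 s; the hand-in gives no verdict. I pressed the tab with one fingertip (about 5 N), pushed the plate under the lifted foot to the stop with the other, backed off, let the tab up and moved clear.

**Last checks:**
- **Position:** both cameras put the plate at stage x ≈ -9.6 mm (target -10). Its rear edge is at -40.2 mm at both corners, so it is square to the stop.
- **Sideways:** the rear corners at y -16.3 and +15.8 mm put it on the centre line, though they read only about 32 mm apart for a 36 mm plate.
- **Clip:** the pictures show the foot resting on the plate and the tab about half up. I judged the clip angle by eye and did not measure it.
- **Other things:** the jar, weight, post and driver look unmoved in the last crops. Only parts of the flange, cap and hex key were in view, and I did not run a numeric comparison.
- **Arm:** it is clear of the stage, with contact force near zero.

**What went wrong:** the tool leaned by about 0.1 rad while pushing. A first automatic disc reading gave x -15.4 mm because it picked up the dark gripper. The final readings with the arm away replaced it.

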